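# Sort kiln props by weight into the clamshell case and the tray

## Task

The two pale kiln props on the table look alike, but each may be solid or hollow. Press down the paddle catch of the grey case so that its lid springs fully open, lift each prop to feel its weight, and stand a solid one in the open case and a hollow one in the wooden tray (both in the case if both are solid). Set them down upright rather than dropping them, and leave the bowl, mug, pot and loose pot lid where they are.

Things in the scene. Friction and masses are not known exactly. Their poses are not given: they have to be found in the camera images.
- prop_a: one of two look-alike kiln props: plain pale fireclay cylinder, 54 mm diameter, 100 mm tall, closed ends, upright. A solid one weighs 0.54 to 0.67 kg, a hollow one 0.19 to 0.25 kg; only weight tells. Either or both may be solid; it changes every start. The core has slight play: let it settle before reading the load. Origin: centre of the underside, z along the axis
- prop_b: one of two look-alike kiln props: plain pale fireclay cylinder, 54 mm diameter, 100 mm tall, closed ends, upright. A solid one weighs 0.54 to 0.67 kg, a hollow one 0.19 to 0.25 kg; only weight tells. Either or both may be solid; it changes every start. The core has slight play: let it settle before reading the load. Origin: centre of the underside, z along the axis
- case: grey clamshell case, fixed, lid shut at start, for solid props. Lower half 220 (x) by 140 mm (y) outside, walls 5 mm thick, 45 mm high, floor 5 mm above table; holds two props 45 mm either side of centre along x. Shut: 121 mm high. Hinge along the +y edge, catch mid -y side. Origin: centre of underside, z up, yaw within 0.2 rad
- lid (a joint): hinge of the case's sprung lid, rad: about 0.02 latched shut, 1.75 open at its stop, leaning back past the +y edge, 190 mm high. A spring opens it in about a second once the catch is pressed, and keeps it open; it cannot be lifted while latched
- catch (a joint): hinge of the catch paddle, rad: 0 at rest, 0.35 fully down; the lid is let go at 0.14 to 0.2; springs back when released
- catch_pad (a point): middle of the top face of the black paddle catch on the case's -y side, 60 mm (case x) by 70 mm (case y), 50 mm above the table at rest, 130 mm from the case's centre. It tips down about a pivot at its case-side edge. Pressed straight down here it takes about 2 to 6 N and sinks 7 to 11 mm before the lid is let go, about 18 mm to its stop; push on past the first resistance
- tray: shallow empty wooden tray, fixed, for hollow props: 220 (x) by 150 mm (y) outside, walls 8 mm thick, 26 mm high, floor 8 mm above table; holds two props 45 mm either side of centre along x. Origin: centre of underside on the table, z up, yaw within 0.2 rad
- bowl: bystander: yellow-green bowl, 110 mm across the rim, 50 mm high; origin under its centre
- mug: bystander: white mug, 76 mm across without its handle, 85 mm high; origin under its centre
- pot: bystander: small round terracotta pot, 92 mm across, 78 mm high; origin under its centre
- lidpot: bystander: loose pale pot lid with a loop handle, lying on the table, 104 mm across, 46 mm high; origin under its centre
There are look-alikes about, which are no part of the job. What is shaped like the prop_a but red is not meant.

How it is judged:
By the outcome, as a careful person would: the job done as asked, in the order asked, and still so for the second after the job is handed in, with the robot touching nothing.
It also fails if it takes over 72 s, if anything falls off the work surface, if the arm or the gripper's body presses on something with over 40 N, if the wrist force passes 120 N, or if a joint passes its speed limit or range.

## Robot

A 6-joint arm with a two-finger parallel gripper is mounted at the origin on the work surface. World frame = base frame: x ahead of the robot, y to its left, z up, the work surface at z = 0. Lengths are in m, angles in rad, forces in N, time in s.
With the tool pointing down it reaches from about 0.35 to 0.95 m from the base axis. Payload 17.4 kg.
Tool frame: the origin (TCP) lies midway between the tips of the shut fingers; the grasp point (between the pads) lies grip_depth behind it (grip_depth is the distance from the TCP to the grasp point, in m); y points along the fingers, z is the direction in which the jaws open and shut, and the axes are right-handed (so a half turn about y gives the same grasp; the last joint's range is limited). The gripper opens to 93 mm and grips with 3 to 60 N. Pads are 15 mm wide; open, the fingers measure 128 mm over their backs; the gripper's body (75 mm by 188 mm) begins 65 mm behind the grasp point.
Start: joints at [1.265, 0.116, 1.442, -0, 1.584, -0.038], TCP at [0.179, 0.651, 0.219] pointing down, gripper open.
Joint ranges: [-2.83, 2.83], [-0.83, 2.19], [0.07, 2.5], [-1.14, 4.28], [0.01, 3], [-2.97, 2.97]. Speed limits (rad/s): [1.89, 1.89, 2.22, 3.14, 3.14, 3.14].

## Interface

Orientations are given as a unit quaternion [x, y, z, w].
In Python, from plant import * gives the robot as it stands. Calls block until the motion is done:
- movep(position, orientation): joint-space move of the TCP to a pose.
- line_to(position, rotation=None, max_speed=0.15): straight line of the TCP; rotation=None keeps the orientation; max_speed is the mean speed in m/s.
- movej(angles): joint-space move.
- ungrasp() and close_gripper(effort=None): open the fingers fully, or close them until they stop; effort is the grip in N (None keeps the last).
- wait(seconds).
- solve_ik(position, orientation): joint angles nearest the present ones, or None.
- observe(): the state.
- get_image(name): name is "side" or "top"; returns a dict with "img" (480x640x3 uint8, red, green, blue), "mtx" (3x3 intrinsics, pixels), "extrinsics" (4x4, takes a point from world to camera coordinates). Camera axes: x right, y down, z forward; pixel columns grow to the right and rows downward; lengths in m; the calibration is good to about 2 mm. A picture is of the moment at which its call begins. There is no depth.
A pose or a line that the arm cannot do raises PlanningError and nothing moves.
- hand_in(): hands the job in, once; it reports no verdict.
Trained networks look in the newest picture that a camera, given by its name, has taken for a name from the list of things; names that differ only in an ending like _2 or _b are one class to them, and where a whole thing is asked for, a point or a joint stands for the part that bears it (a point fixed in the world has none). Each returns a list of dicts, best first, with "confidence" (0 to 1); they miss things now and then, are a little off and sometimes report something else, mostly with a low value. They report only what shows in the picture. A call takes as long as a camera call. They do not tell look-alikes from the thing itself.
- outline_of(camera, target): "mask" (480x640 bool, what is visible of it) and "extent" ([left, top, width, height] in pixels, round what is visible of it).
The state is a dict: "time": time; "qpos": joint angles; "joint_velocities": joint speeds; "joint_efforts": joint torques, N m; "tcp_pos": TCP position; "tcp_rot": TCP orientation; "ft_force": force on the tool from outside, world axes, zero at the start; "moment": the same for the moment, N m; "width": finger opening in m.
Only numpy, scipy, OpenCV 4.12 (cv2) and the standard library are available. Lean on these libraries where they do the work, as an engineer would, in place of code of your own. Each camera call takes 0.05 s, during which the arm holds its last target.

## Working session

There is one attempt and no reset: what is moved stays moved. The work goes in short steps, each a Python script; the robot and the scene stay as the last script left them, time stands still between calls to the robot, and variables do not carry over. Pictures are saved under pics/ and viewed, and the job is handed in when it is done.

```bash
mkdir -p pics; ls; python3 - <<'E'
from plant import *
import cv2,numpy as np
s=observe();print(s)
import plant
print([n for n in dir(plant) if not n.startswith('_')])
for c in("side","top"):
    g=get_image(c);cv2.imwrite(f"pics/{c}0.png",g["img"][:,:,::-1]);print(c,g["mtx"],g["extrinsics"])
    for t in("prop_a","case","tray","catch_pad","bowl","mug","pot","lidpot"):
        try: print(t,[(d["extent"],round(d["confidence"],2)) for d in outline_of(c,t)])
        except Exception as e: print(t,e)
E
```

```text
pics
{'time': 0.0, 'qpos': array([ 1.26521097e+00,  1.16474350e-01,  1.44223972e+00, -1.34438159e-05,
        1.58397917e+00, -3.77823721e-02]), 'joint_velocities': array([ 0.0007884 ,  0.00035364, -0.00031066, -0.00041804,  0.00040028,
       -0.00050066]), 'joint_efforts': array([-5.60548915e-05, -7.21276045e+01, -6.22616386e+01,  7.80268991e-02,
        2.35685584e-02, -9.89222553e-05]), 'tcp_pos': array([0.17855775, 0.65075727, 0.21792888]), 'tcp_rot': array([ 0.70116127, -0.09446181,  0.09433822, -0.70039285]), 'ft_force': array([ 0.35046701, -0.06804872, -0.29266148]), 'moment': array([0.02322064, 0.00990255, 0.03081848]), 'width': 0.09305368017160995}
['PlanningError', 'close_gripper', 'get_image', 'grip_depth', 'hand_in', 'line_to', 'movej', 'movep', 'observe', 'outline_of', 'solve_ik', 'ungrasp', 'wait']
side [[505.24949533   0.         322.08664116]
 [  0.         505.24949533 230.46690741]
 [  0.           0.           1.        ]] [[ 0.70935493 -0.70481101  0.00755158 -0.37439586]
 [-0.35342417 -0.36493145 -0.86134569  0.24346775]
 [ 0.60984173  0.6083309  -0.50796317  0.
[... 677 characters left out ...]
  ]] [[ 0.00409839 -0.99969963  0.02416286  0.02095202]
 [-0.985181   -0.00817976 -0.17132275  0.5417698 ]
 [ 0.17146894 -0.02310264 -0.98491861  1.26194204]
 [ 0.          0.          0.          1.        ]]
prop_a [([382.2, 250.6, 31.2, 29.6], 0.78), ([307.6, 252.0, 23.2, 31.5], 0.65), ([347.0, 225.3, 24.7, 29.2], 0.61), ([386.3, 307.1, 28.7, 22.6], 0.59)]
case [([160.3, 200.2, 101.1, 103.7], 0.76)]
tray []
catch_pad [([227.3, 235.2, 35.5, 29.8], 0.79)]
bowl [([316.5, 171.8, 44.6, 43.1], 0.66)]
mug [([264.4, 163.2, 32.0, 44.9], 0.79)]
pot [([379.0, 172.5, 39.7, 40.4], 0.76)]
lidpot [([310.0, 137.7, 40.3, 39.6], 0.63), ([428.3, 185.1, 73.7, 97.9], 0.62), ([266.7, 163.7, 31.2, 46.4], 0.22)]
```

View pics/top0.png

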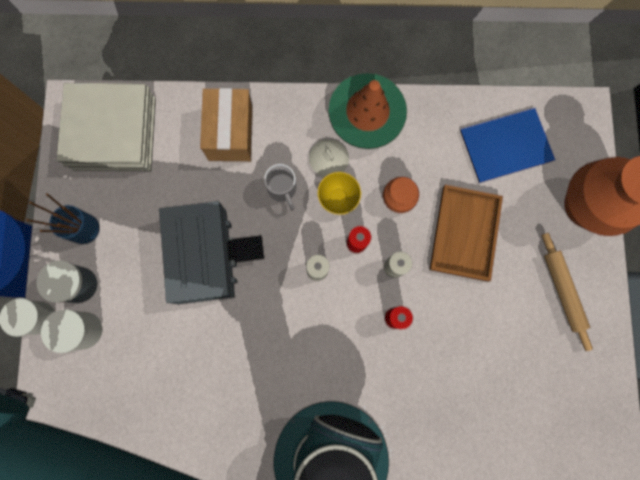

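View pics/side0.png

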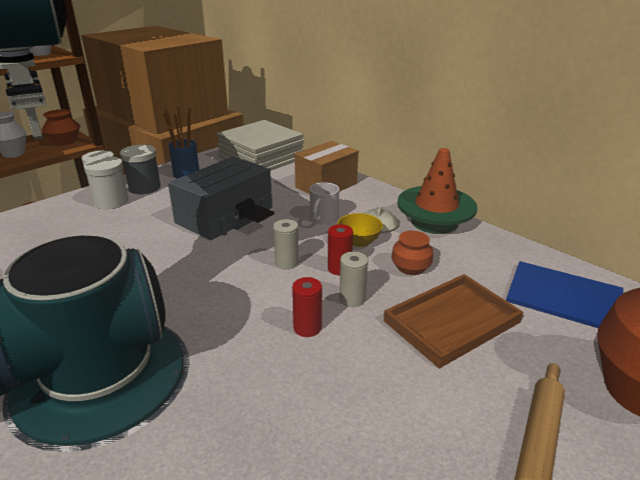

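The pale props' tops show in the top view at about (317,267) and (399,264). The red decoys are at (359,239) and (399,317), the case at (195,252) with its catch at (247,248), and the tray at (466,232). Next I'll fit metric poses.

```bash
cat > h.py <<'E'
from plant import *
import cv2,numpy as np
from scipy.optimize import least_squares
from scipy.spatial.transform import Rotation as R
def proj(g,P):
    c=np.asarray(P)@g["extrinsics"][:3,:3].T+g["extrinsics"][:3,3]
    u=c@g["mtx"].T; return u[:,:2]/u[:,2:]
def back(g,uv,z):
    uv=np.atleast_2d(uv).astype(float);E=g["extrinsics"];Rm=E[:3,:3];o=-Rm.T@E[:3,3]
    d=(np.c_[uv,np.ones(len(uv))]@np.linalg.inv(g["mtx"]).T)@Rm
    return o+d*((z-o[2])/d[:,2])[:,None]
def cyl(x,y,r=.027,h=.1,z0=0):
    a=np.linspace(0,2*np.pi,60);return np.vstack([np.c_[x+r*np.cos(a),y+r*np.sin(a),0*a+z] for z in(z0,z0+h)])
def bb(p): return np.r_[p.min(0),p.max(0)]
def down(yaw):  # jaw axis (tool z) at world yaw; tool y down
    z=np.array([np.cos(yaw),np.sin(yaw),0]);y=np.array([0,0,-1.]);x=np.cross(y,z)
    return R.from_matrix(np.c_[x,y,z]).as_quat()
def world(l,pose):
    l=np.asarray(l,float);c,s=np.cos(pose[2]),np.sin(pose[2])
    return np.array([pose[0]+c*l[0]-s*l[1],pose[1]+s*l[0]+c*l[1]])
E
python3 - <<'E'
from h import *
print("gd",grip_depth)
G={c:get_image(c) for c in("side","top")}
D={c:outline_of(c,"prop_a") for c in G}
def ext(d): e=d["extent"];return np.array([e[0],e[1],e[0]+e[2],e[1]+e[3]])
for d in D["top"]:
    e=ext(d);x0=back(G["top"],[(e[:2]+e[2:])/2],.07)[0,:2]
    m=d["mask"];col=np.median(G["top"]["img"][m],0)
    s=least_squares(lambda v:bb(proj(G["top"],cyl(*v)))-e,x0)
    # match side
    best=min(D["side"],key=lambda q:np.abs(bb(proj(G["side"],cyl(*s.x)))-ext(q)).sum())
    f=least_squares(lambda v:np.r_[bb(proj(G["top"],cyl(*v)))-e,bb(proj(G["side"],cyl(*v)))-ext(best)],x0)
    f2=least_squares(lambda v:bb(proj(G["side"],cyl(*v)))-ext(best),x0)
    print(col,np.median(G["side"]["img"][best["mask"]],0),s.x.round(4),f2.x.round(4),f.x.round(4),f.fun.round(1))
# tray by colour in both
def boxpts(p,hx,hy,zs): return np.array([[*world((a,b),p),z] for a in(-hx,hx) for b in(-hy,hy) for z in zs])
def sil(c,shape_pts):
    im=np.zeros((480,640),np.uint8);cv2.fillConvexPoly(im,cv2.convexHull((proj(G[c],shape_pts)*16).astype(np.int32)),1,shift=4);return im>0
M={}
for c,roi in(("top",(420,175,515,292)),("side",(375,268,530,370))):
    hsv=cv2.cvtColor(G[c]["img"],cv2.COLOR_RGB2HSV);m=(hsv[:,:,1]>90)&(hsv[:,:,0]<25)
    r=np.zeros_like(m);r[roi[1]:roi[3],roi[0]:roi[2]]=m[roi[1]:roi[3],roi[0]:roi[2]]
    r=cv2.morphologyEx(r.astype(np.uint8),cv2.MORPH_OPEN,np.ones((3,3)))
    h=np.zeros_like(r);cn=max(cv2.findContours(r,0,2)[0],key=cv2.contourArea);cv2.drawContours(h,[cv2.convexHull(cn)],-1,1,-1);M[c]=h>0
from scipy.optimize import minimize
def fit(Ms,pts,x0):
    B={c:cv2.GaussianBlur(Ms[c].astype(np.float32),(0,0),1.5) for c in Ms}
    f=lambda p:sum(((cv2.GaussianBlur(sil(c,pts(p)).astype(np.float32),(0,0),1.5)-B[c])**2).sum() for c in Ms)
    s=minimize(f,x0,method="Nelder-Mead",options=dict(initial_simplex=np.array(x0)+np.vstack([np.zeros(3),np.diag([.015,.015,.1])]),xatol=1e-4))
    return s.x.round(4),round(s.fun,1)
c0=back(G["top"],[[466,232]],.02)[0]
tp=lambda p:boxpts(p,.11,.075,(0,.026))
for k in(("top",),("side",),("top","side")): print("tray",k,fit({c:M[c] for c in k},tp,[c0[0],c0[1],0.]))
# case
C={c:outline_of(c,"case")[0]["mask"] for c in G}
P={c:outline_of(c,"catch_pad")[0]["mask"] for c in G}
for c in G:
    print(c,"case mask",C[c].sum(),"overlap pad",(C[c]&P[c]).sum(),P[c].sum())
    v=G[c]["img"][:,:,::-1].copy();v[C[c]]=v[C[c]]//2+[0,0,127]
    for q in("catch_pad",):v[P[c]]=v[P[c]]//2+np.array([0,127,0])
    cv2.imwrite(f"pics/m_{c}.png",cv2.resize(v[130:330,130:390],(780,600)))
    ys,xs=np.nonzero(P[c])
cv2.imwrite("pics/case_top.png",cv2.resize(G["top"]["img"][180:320,140:280,::-1],(600,600),interpolation=2))
E
```

```text
gd 0.0188
[172. 167. 152.] [126. 121. 107.] [ 0.4615 -0.163 ] [ 0.455  -0.1637] [ 0.4587 -0.1625] [-0.2  1.6 -0.2  0.7 -0.3 -0.6  1.8 -1.4]
[162.  30.  27.] [117.  32.  30.] [ 0.3363 -0.1623] [ 0.3323 -0.1603] [ 0.3341 -0.1608] [-1.2 -0.6 -0.1  2.6  1.7  2.6  0.1 -2.7]
[160.  28.  26.] [116.  28.  24.] [ 0.5165 -0.0668] [ 0.5211 -0.0664] [ 0.5183 -0.0673] [ 1.7  2.1 -1.2 -3.6  0.4  2.4 -1.5 -0.8]
[176. 172. 155.] [125. 121. 107.] [0.4538 0.0324] [0.4467 0.0248] [0.4519 0.0307] [-0.5  1.   2.   0.5  0.7 -2.1 -0.8 -1.7]
tray ('top',) (array([ 0.5469, -0.3408, -0.1934]), np.float64(22.7))
tray ('side',) (array([ 0.5432, -0.3405, -0.1864]), np.float64(7.1))
tray ('top', 'side') (array([ 0.5446, -0.3408, -0.1906]), np.float64(64.4))
side case mask 6340 overlap pad 483 488
top case mask 7577 overlap pad 876 879
```

View pics/m_top.png

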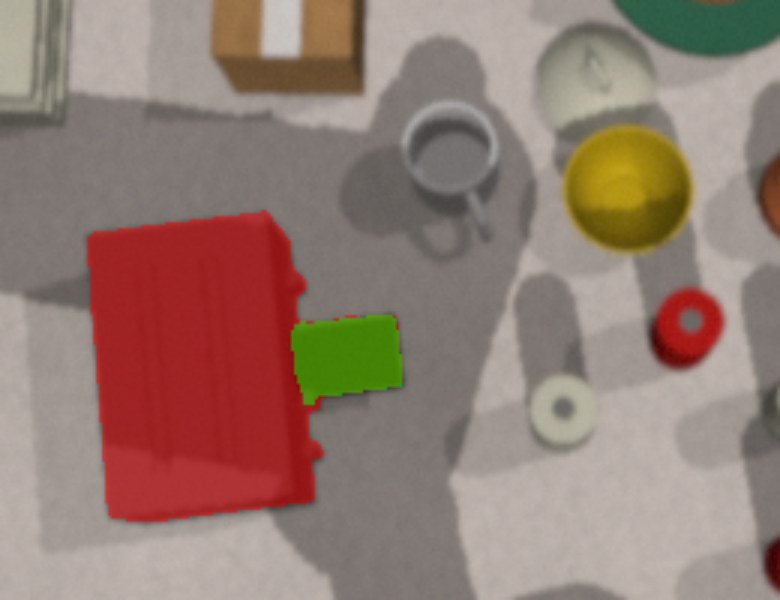

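View pics/m_side.png

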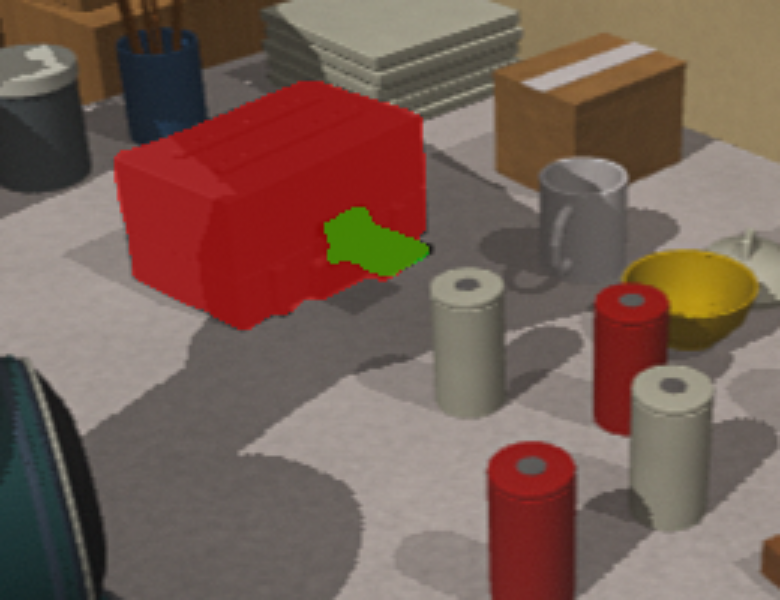

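View pics/case_top.png

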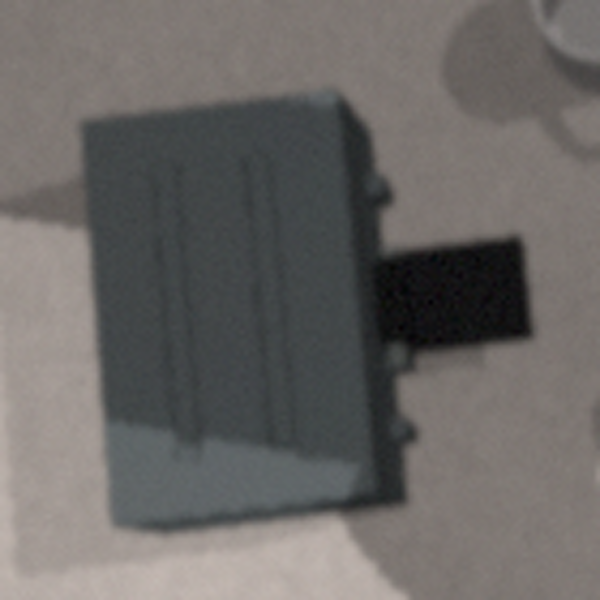

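The masks are clean. I'll fit the case pose from the body outline without the paddle, then check it against the paddle's position.

```bash
python3 - <<'E'
from h import *
from scipy.optimize import minimize
G={c:get_image(c) for c in("side","top")}
C={};P={}
for c in G:
    m=outline_of(c,"case")[0]["mask"];P[c]=outline_of(c,"catch_pad")[0]["mask"]
    m=m&~cv2.dilate(P[c].astype(np.uint8),np.ones((3,3))).astype(bool)
    m=cv2.morphologyEx(m.astype(np.uint8),cv2.MORPH_OPEN,np.ones((9,9)))
    h=np.zeros_like(m);cn=max(cv2.findContours(m,0,2)[0],key=cv2.contourArea);cv2.drawContours(h,[cv2.convexHull(cn)],-1,1,-1);C[c]=h
def pts(p,x0,x1,y0,y1,zs): return np.array([[*world((a,b),p),z] for a in(x0,x1) for b in(y0,y1) for z in zs])
def sil(c,q):
    im=np.zeros((480,640),np.uint8);cv2.fillConvexPoly(im,cv2.convexHull((proj(G[c],q)*16).astype(np.int32)),1,shift=4);return cv2.GaussianBlur(im.astype(np.float32),(0,0),1.5)
def fit(terms,x0):
    B=[(c,cv2.GaussianBlur(m.astype(np.float32),(0,0),1.5),f) for c,m,f in terms]
    F=lambda p:sum(((sil(c,f(p))-b)**2).sum() for c,b,f in B)
    s=minimize(F,x0,method="Nelder-Mead",options=dict(initial_simplex=np.array(x0)+np.vstack([np.zeros(3),np.diag([.015,.015,.1])]),xatol=1e-4));return s.x.round(4),round(s.fun,1)
box=lambda p:pts(p,-.11,.11,-.07,.07,(0,.121))
pad=lambda p:pts(p,-.03,.03,-.165,-.095,(.05,.044))
x0=[*back(G["top"],[[195,252]],.1)[0,:2],.1]
T=("top",C["top"],box);S=("side",C["side"],box);Q=("top",P["top"],pad)
for t in([T],[S],[T,S],[T,Q],[T,S,Q]):
    p,f=fit(t,x0);print(p,f,"pad",world((0,-.13),p).round(4))
ys,xs=np.nonzero(P["top"]);print("pad direct",back(G["top"],[[xs.mean(),ys.mean()]],.05))
E
```

```text
[0.4827 0.3189 0.1203] 18.6 pad [0.4983 0.1898]
[0.4767 0.3142 0.1893] 120.8 pad [0.5012 0.1865]
[0.4817 0.319  0.13  ] 217.2 pad [0.4986 0.1901]
[0.483  0.3204 0.1268] 280.6 pad [0.4994 0.1914]
[0.4817 0.3198 0.1284] 490.8 pad [0.4983 0.1909]
pad direct [[0.49727553 0.20784913 0.05      ]]
```

```bash
python3 - <<'E'
from h import *
g=get_image("top");s=get_image("side")
p=(.4825,.3190,.125)
# paddle corners read off the 600px crop (scale 600/140): outer corners
for u in((521,237),(531,336),(375,258)): print(back(g,[[140+u[0]*140/600,180+u[1]*140/600]],.05).round(4))
for q in((.03,-.165),(-.03,-.165),(.03,-.095),(-.03,-.095)): print(q,world(q,p).round(4),((proj(g,[[*world(q,p),.05]])-[140,180])*600/140).round(0))
v={}
for n,G in(("top",g),("side",s)):
    im=cv2.resize(G["img"][:,:,::-1],None,fx=4,fy=4,interpolation=2)
    for q,z in[((a,b),z) for a in(-.11,.11) for b in(-.07,.07) for z in(0,.121)]+[((a,b),.05) for a in(-.03,.03) for b in(-.165,-.095)]:
        cv2.circle(im,tuple(int(t) for t in proj(G,[[*world(q,p),z]])[0]*4+2),4,(0,255,255),-1)
    im=im[140*4:320*4,150*4:290*4];v[n]=im
cv2.imwrite("pics/chk.png",cv2.resize(np.hstack([v["top"],v["side"]]),(800,514)))
E
```

```text
[[0.5292 0.1698 0.05  ]]
[[0.4729 0.1629 0.05  ]]
[[0.5165 0.2517 0.05  ]]
(0.03, -0.165) [0.5328 0.159 ] [[540. 231.]]
(-0.03, -0.165) [0.4733 0.1515] [[551. 335.]]
(0.03, -0.095) [0.5241 0.2285] [[417. 245.]]
(-0.03, -0.095) [0.4646 0.221 ] [[427. 350.]]
```

View pics/chk.png

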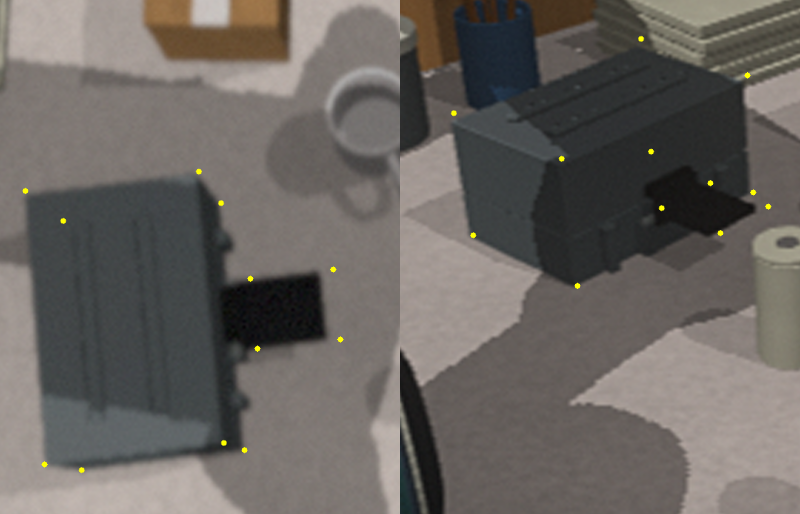

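Fit to image: the body matches. The paddle's outer edge lies about 9 mm nearer the case than the nominal 130 mm would put it, so the paddle middle is about (0.497, 0.20). I'll press slightly outboard of that, at (0.498, 0.196).

```bash
cat >> h.py <<'E'
def best(pos,yaw):
    q0=observe()["qpos"];o=[]
    for k in(0,np.pi):
        j=solve_ik(pos,down(yaw+k))
        if j is not None:o.append((np.abs(j-q0).max(),yaw+k,j))
    return min(o,key=lambda t:t[0]) if o else None
def st(tag=""):
    s=observe();print(tag,"t%.2f"%s["time"],"tcp",s["tcp_pos"].round(4),"F",s["ft_force"].round(2),"w%.4f"%s["width"])
    return s
E
python3 - <<'E'
from h import *
close_gripper(20);st("closed")
b=best([.498,.196,.10],.125);print(b)
movep([.498,.196,.10],down(b[1]));st("above")
line_to([.498,.196,.053],max_speed=.12);st()
for z in(.046,.042,.038,.035):
    line_to([.498,.196,z],max_speed=.05);st("press")
wait(.3);st()
line_to([.498,.196,.10],max_speed=.15);st()
g=get_image("side");cv2.imwrite("pics/side1.png",g["img"][:,:,::-1])
g=get_image("top");cv2.imwrite("pics/top1.png",g["img"][:,:,::-1])
E
```

```text
closed t3.15 tcp [0.1786 0.6509 0.2186] F [-0.08 -0.58 -0.14] w0.0003
(np.float64(0.937906015586514), 0.125, array([ 3.27289363e-01, -1.33578421e-01,  1.88388950e+00, -4.44089210e-16,
        1.39128157e+00,  2.02289363e-01]))
above t5.19 tcp [0.498  0.1967 0.1002] F [-0.21  0.53  0.2 ] w0.0007
 t5.73 tcp [0.4981 0.1962 0.0533] F [-0.74  0.02  0.68] w0.0004
press t6.03 tcp [0.4983 0.1961 0.0464] F [1.43 0.49 2.34] w0.0003
press t6.28 tcp [0.4983 0.1959 0.0423] F [ 3.08 -2.02  3.54] w0.0007
press t6.53 tcp [0.4983 0.1958 0.0383] F [ 2.58 -3.54  5.21] w0.0008
press t6.78 tcp [0.4984 0.1956 0.0355] F [ 2.3  -5.75  4.92] w0.0006
 t7.08 tcp [0.4984 0.1956 0.0355] F [ 2.46 -5.92  5.43] w0.0005
 t7.66 tcp [0.4976 0.196  0.0991] F [0.17 0.35 0.03] w0.0004
```

View pics/side1.png

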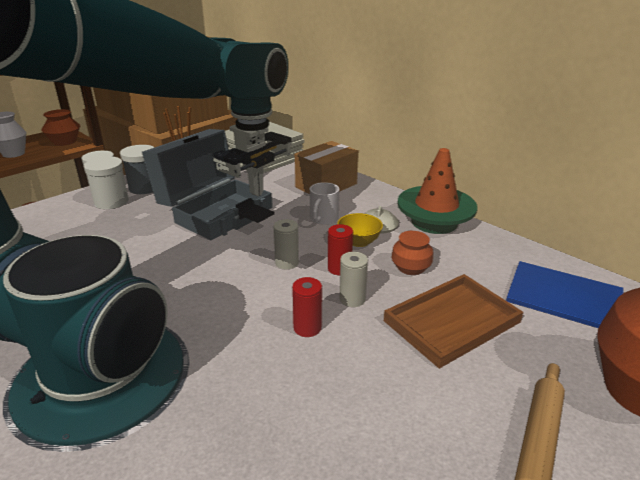

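View pics/top1.png

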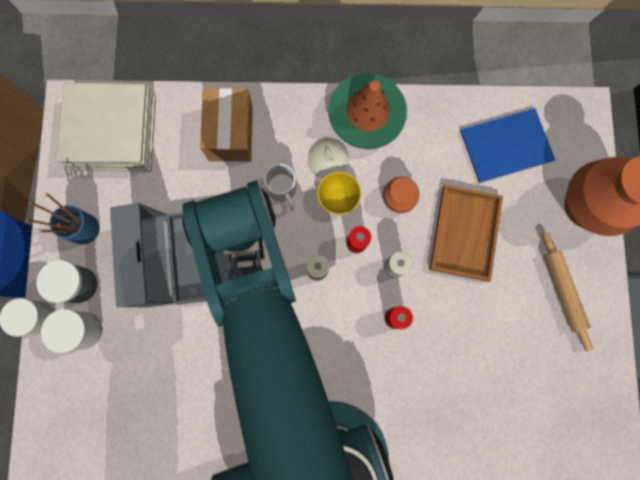

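The lid is fully open in both views: side (185,165), top about (128,255). Next is the nearer prop, at (0.452, 0.031): grasp, lift and weigh.

```bash
cat >> h.py <<'E'
def tare(n=6):
    v=[]
    for _ in range(n): v.append(observe()["ft_force"]);wait(.05)
    return np.mean(v,0)
def pick(x,y,yaw,z=.058):
    ungrasp();b=best([x,y,.19],yaw);movep([x,y,.19],down(b[1]));wait(.2);f0=tare();st("hover")
    line_to([x,y,z],max_speed=.15);close_gripper(35);st("gripped")
    line_to([x,y,.19],max_speed=.12);wait(.8);f1=tare();st("up");print("weight N",(f1-f0).round(2))
E
python3 - <<'E'
from h import *
line_to([.49,.10,.17],max_speed=.25)
pick(.452,.031,.125)
for c in("top","side"):
    g=get_image(c);cv2.imwrite(f"pics/{c}2.png",g["img"][:,:,::-1])
    if c=="top": cv2.imwrite("pics/ct2.png",cv2.resize(g["img"][180:320,100:280,::-1],(771,600),interpolation=2))
E
```

```text
hover t10.78 tcp [0.4521 0.0313 0.1898] F [-0.33  0.66 -0.21] w0.0927
gripped t12.52 tcp [0.4519 0.031  0.058 ] F [-3.09  0.4   1.65] w0.0542
up t14.87 tcp [0.452 0.031 0.19 ] F [ 0.78  1.05 -5.16] w0.0543
weight N [ 0.17 -0.07 -5.76]
```

View pics/ct2.png

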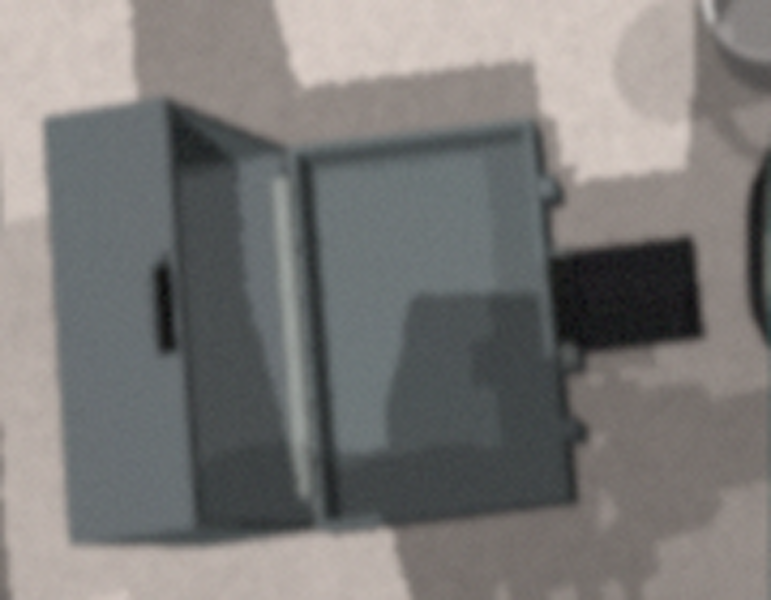

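View pics/side2.png

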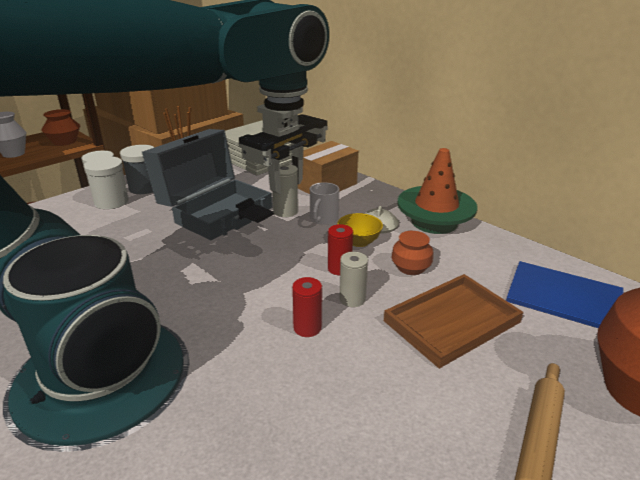

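It weighs 5.76 N, about 0.59 kg, so this one is solid and goes in the case. I'll refine the case pose from the open rim's corners.

```bash
python3 - <<'E'
from h import *
g=get_image("top")
uv=np.array([(538,122),(575,500),(297,152),(328,522)])*140/600+[100,180]
w=back(g,uv,.045)[:,:2];print(w.round(4))
L=np.array([(.11,-.07),(-.11,-.07),(.11,.07),(-.11,.07)])
s=least_squares(lambda p:(np.array([world(l,p) for l in L])-w).ravel(),[.48,.32,.12]);print(s.x.round(4),s.fun.round(4))
E
```

```text
[[0.596  0.26  ]
 [0.3812 0.232 ]
 [0.5773 0.396 ]
 [0.3683 0.368 ]]
[0.4807 0.314  0.1268] [ 0.0027 -0.0015 -0.0007 -0.0014  0.0037  0.0013 -0.0056  0.0015]
```

```bash
cat >> h.py <<'E'
CASE=(.4807,.314,.1268); TRAY=(.5446,-.3408,-.1906)
def place(pose,l,floor,z=.058):
    x,y=world(l,pose);st("start")
    line_to([x,y,.20],max_speed=.25) 
    wait(.3);f0=tare(4)
    line_to([x,y,z+floor+.012],max_speed=.15);st("near")
    for dz in (.006,.003,.001,-.001,-.003):
        line_to([x,y,z+floor+dz],max_speed=.04)
        s=observe();f=s["ft_force"]-f0;print(dz,f.round(2),s["tcp_pos"].round(4))
        if f[2]>2: break
    ungrasp();st("released")
    line_to([x,y,.20],max_speed=.2);st("up")
E
python3 - <<'E'
from h import *
place(CASE,(.052,-.005),.005)
line_to([.47,.06,.2],max_speed=.3)
for c in("top","side"):
    g=get_image(c);cv2.imwrite(f"pics/{c}3.png",g["img"][:,:,::-1])
E
```

```text
start t15.02 tcp [0.452 0.031 0.19 ] F [-0.09  0.67 -5.7 ] w0.0543
near t17.83 tcp [0.5334 0.3159 0.0761] F [-0.23 -0.33 -6.61] w0.0543
0.006 [ 0.34  0.18 -0.86] [0.5329 0.3156 0.069 ]
0.003 [ 0.26 -0.48 -0.75] [0.5328 0.3156 0.0658]
0.001 [ 0.44 -0.45 -0.51] [0.5329 0.3156 0.0638]
-0.001 [-4.17 -1.18 11.24] [0.533  0.3158 0.0628]
released t19.68 tcp [0.5329 0.3156 0.062 ] F [0.32 0.03 0.87] w0.0929
up t20.52 tcp [0.5325 0.3154 0.1985] F [ 0.81  0.02 -0.28] w0.0929
```

View pics/top3.png

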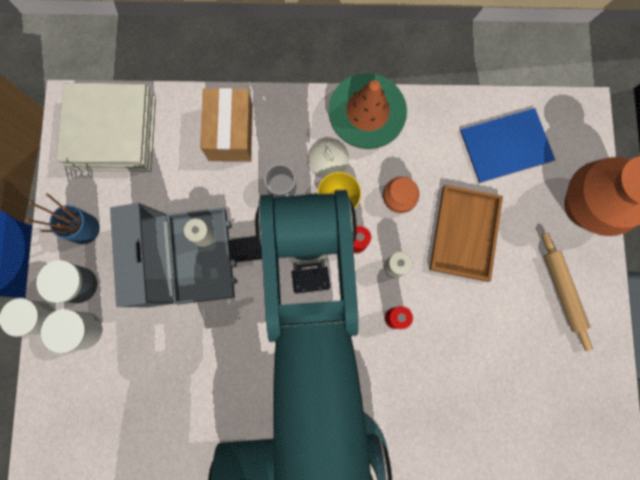

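View pics/side3.png

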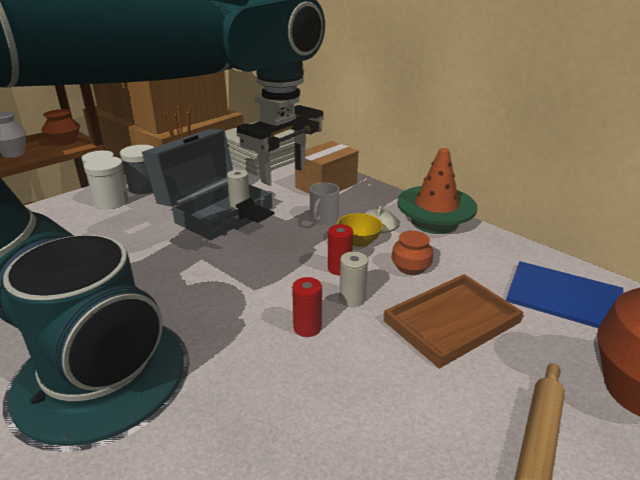

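The first prop stands upright in the case: top (197,230), side (238,188). Now I'll grasp and weigh the second, at (0.4605, -0.163).

```bash
python3 - <<'E'
from h import *
pick(.460,-.163,0.0)
E
```

```text
hover t23.26 tcp [ 0.4601 -0.1628  0.19  ] F [-0.4   0.31  0.13] w0.0932
gripped t25.01 tcp [ 0.46  -0.163  0.058] F [-1.05 -0.47  1.49] w0.0537
up t27.36 tcp [ 0.46  -0.163  0.19 ] F [ 0.17 -0.28 -2.3 ] w0.0535
weight N [ 0.14 -0.09 -2.09]
```

It weighs 2.09 N, about 0.21 kg, so this one is hollow and goes in the tray.

```bash
python3 - <<'E'
from h import *
place(TRAY,(-.045,0),.008)
line_to([.45,-.15,.28],max_speed=.3);wait(.5);st()
for c in("top","side"):
    g=get_image(c);cv2.imwrite(f"pics/{c}4.png",g["img"][:,:,::-1])
    for t in("prop_a","lid","bowl","mug","pot","lidpot"): print(c,t,[(np.round(d["extent"]),round(d["confidence"],2)) for d in outline_of(c,t)])
E
```

```text
start t27.36 tcp [ 0.46  -0.163  0.19 ] F [ 0.17 -0.28 -2.3 ] w0.0535
near t29.68 tcp [ 0.5008 -0.3326  0.0791] F [ 0.2  -0.38 -1.29] w0.0535
0.006 [-0.63 -0.18  0.38] [ 0.5004 -0.3323  0.0721]
0.003 [ 0.21  1.05 -0.07] [ 0.5003 -0.3322  0.0688]
0.001 [-0.01  0.25  0.54] [ 0.5004 -0.3323  0.0669]
-0.001 [-3.79  1.94  8.57] [ 0.5005 -0.3325  0.0658]
released t31.54 tcp [ 0.5004 -0.3323  0.065 ] F [-0.13  0.28 -0.19] w0.0931
up t32.37 tcp [ 0.5001 -0.332   0.1985] F [-0.08 -0.46 -0.31] w0.0932
 t33.70 tcp [ 0.45   -0.1502  0.2799] F [ 0.17 -0.61  0.04] w0.0928
top prop_a [(array([183., 214.,  31.,  34.]), 0.84)]
top lid [(array([108., 201.,  68., 106.]), 0.56)]
top bowl [(array([317., 172.,  41.,  42.]), 0.64)]
top mug [(array([265., 166.,  32.,  42.]), 0.74), (array([316., 173.,  45.,  42.]), 0.3)]
top pot [(array([381., 174.,  37.,  39.]), 0.8)]
top lidpot [(array([312., 138.,  37.,  38.]), 0.87)]
side prop_a [(array([290., 274.,  32.,  64.]), 0.9), (array([421., 276.,  36.,  62.]), 0.7), (array([230., 173.,  21.,  38.]), 0.61), (array([326., 222.,  28.,  55.]), 0.6)]
side lid [(array([141., 131.,  91.,  74.]), 0.65), (array([309., 180.,  30.,  44.]), 0.39)]
side bowl [(array([340., 216.,  41.,  31.]), 0.8), (array([228., 171.,  20.,  38.]), 0.3)]
side mug [(array([308., 186.,  31.,  38.]), 0.8)]
side pot []
side lidpot [(array([363., 206.,  34.,  29.]), 0.74)]
```

View pics/top4.png

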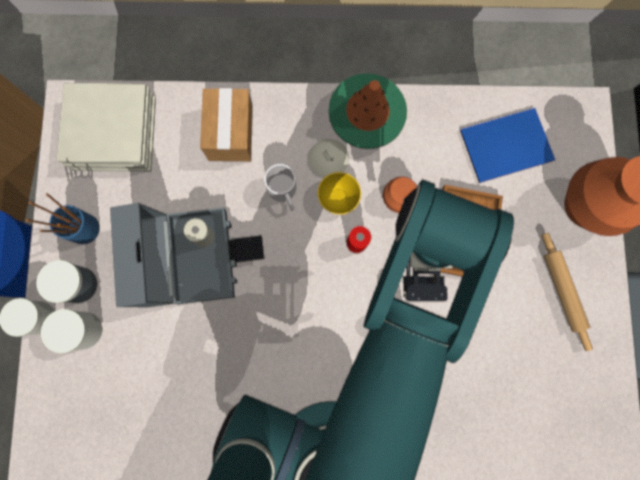

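View pics/side4.png

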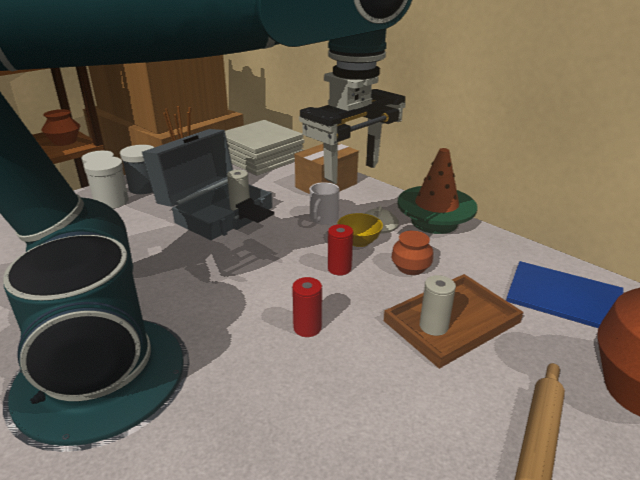

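Both props stand upright: the solid one in the open case at side (238,190), the hollow one in the tray at side (437,305). The lid is open and the bystanders haven't moved. The gripper is clear, so I'm handing in.

```bash
python3 - <<'E'
from plant import *
print(observe()["time"]);hand_in()
E
```

```text
34.4
the job is handed in; nothing more can be done
```

The job is done and handed in at 34.4 s. I pressed the catch and the lid sprang open. The first prop weighed 5.76 N (about 0.59 kg), so it is solid, and I stood it in the case. The second weighed 2.09 N (about 0.21 kg), so it is hollow, and I stood it in the tray.

**Last checks:** the side view showed both props upright in place and the lid open, with the gripper empty and clear. The bowl, mug, pot and pot lid were where they started. In the top view the arm hid the tray, so the tray prop was confirmed from the side view only. The network also missed the pot in the last side picture, though it is plain to see there and was found in the top view.

**One disagreement:** in the pictures the paddle's middle sat 10–15 mm nearer the case than the stated 130 mm. I pressed at the position seen in the images, and the lid was let go.

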